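# Unload the filter-disc canister

### The arm

A 6-joint arm with a two-finger parallel gripper is mounted at the origin on a cart in front of the work surface, level with it; the furniture and walls round the work are solid. World frame = base frame: x ahead of the robot, y to its left, z up, the work surface at z = 0. Lengths are in m, angles in rad, forces in N, time in s.
With the tool pointing down it reaches from about 0.25 to 0.775 m from the base axis. Payload 4 kg.
Tool frame: the origin (TCP) lies at the very end of the fingers, on their centre line; the grasp point (between the pads) lies 19 mm behind it; z points along the fingers, y is the line along which they close (so a half turn about z gives the same grasp; the last joint's range is limited). The gripper opens to 94 mm and grips with 3 to 60 N. Pads are 16 mm wide; open, the fingers measure 119 mm over their backs; the gripper's body (75 mm by 177 mm) begins 78 mm behind the grasp point.
Start: joints at [1.13, 0.087, 1.371, -0, 1.684, -0.103], TCP at [0.182, 0.519, 0.206] pointing down, gripper open.
Joint ranges: [-3.1, 3.1], [-0.76, 2.03], [0.27, 2.55], [-1.08, 4.22], [0.17, 2.65], [-2.57, 2.57]. Speed limits (rad/s): [2.79, 2.79, 3.14, 3.14, 3.14, 3.14].

### API

Orientations are given as a rotation vector (axis times angle).
In Python, from station import arm gives the robot as it stands. The module is installed in compiled form; this text tells all that it offers. Calls block until the motion is done:
- arm.move_pose(position, orientation): joint-space move of the TCP to a pose.
- arm.servo_line(position, vel=0.15, orientation=None, guard=None): straight line of the TCP; orientation=None keeps the orientation; vel is the mean speed in m/s. With guard (N) it stops when the force on the tool has changed by that much, and returns True; else False.
- arm.goto_joints(angles): joint-space move.
- arm.gripper_to(opening, f_grip=None): opening from 0.0 (shut) to 1.0 (fully open); f_grip is the grip in N (None keeps the last); returns when the fingers have stopped.
- arm.wait(seconds).
- arm.solve_ik(position, orientation): joint angles nearest the present ones, or None.
- arm.grab_frame(name): name is "scene" or "top"; returns a dict with "pixels" (400x640x3 uint8, red, green, blue), "range_z" (400x640 float32, m along the optical axis (not along the pixel's ray), 0 where there is no reading), "fx", "fy", "cx", "cy" (pixels), "R" (3x3) and "t" (3): a world point X has camera coordinates R X + t. Camera axes: x right, y down, z forward; pixel columns grow to the right and rows downward; lengths in m; the calibration is good to about 2 mm. A picture is of the moment at which its call begins.
A pose or a line that the arm cannot do raises arm.Unreachable and nothing moves.
- arm.job_done(): hands the job in; it is judged then, once.
Trained networks look in a picture, given as the dict that the camera call returned (one of the last four; its "shot" number tells which), for a name from the list of things; names that differ only in an ending like _2 or _b are one class to them, and where a whole thing is asked for, a point or a joint stands for the part that bears it (a point fixed in the world has none). Each returns a list of dicts, best first, with "conf" (0 to 1); they miss things now and then, are a little off and sometimes report something else, mostly with a low value. They report only what shows in the picture. A call takes as long as a camera call. They do not tell look-alikes from the thing itself.
- arm.find_in(query, picture): "centre" ([x, y, z] in m, in world coordinates, good to about 4 mm: the middle of the surface that is visible of it).
Readings, each from a call of its own:
- arm.get_t(): time.
- arm.get_joint_pos(): joint angles.
- arm.get_qvel(): joint speeds.
- arm.get_tau(): joint torques, N m.
- arm.get_tcp_pos(): TCP position.
- arm.get_tool_rot(): TCP orientation.
- arm.get_wrist_force(): force on the tool from outside, world axes, zero at the start.
- arm.get_ft_torque(): the same for the moment, N m.
- arm.get_opening(): opening from 0.0 (shut) to 1.0 (fully open).
- arm.get_grasp_force(): force on a finger pad.
Only numpy, scipy, OpenCV 4.12 (cv2) and the standard library are available. Lean on these libraries where they do the work, as an engineer would, in place of code of your own. Each camera call takes 0.05 s, during which the arm holds its last target. There are 200 camera calls.

### The job

Unload the filter-disc canister: swing its red flip-top tab right back, unscrew the blue cap underneath (anticlockwise, then lift it off) and stand it the right way up in the large bay of the drying tray. Then push the discs up through the mouth of the canister with the ejector handle at its side and lay every disc flat in the drying tray, one to each small cell, together with any disc already lying on the bench. Finish with the ejector pushed fully down and the tab still open, and leave the other things on the bench alone.

Things in the scene. Friction and masses are not known exactly. Their poses are not given: they have to be found in the camera images.
- canister: fixed aluminium barrel, 51 mm across, on a black round base 100 mm across; origin at the centre of its underside, z up the barrel axis. Rim of the mouth at z = 70 mm, bore 43 mm, steel flanges 61 mm across just below the rim. Slot for the ejector in its +y side. The tab's hinge bracket, up to z = 102 mm, stands at x = +52 mm; the shut tab points to -x, roughly at the robot. It stands left or right
- tab (a joint): red flip-top tab, rad: 0 = lying shut above the cap, grows as it swings up and over to the far side (90 deg = upright), stop at 2.5; friction keeps it where it is left (about 1 N at its end). It clears the gripper over the cap well from about 1.9 on
- tab_hinge (a point): point on the tab's hinge axis (the canister's y axis), 97 mm above the bench and 52 mm behind the barrel axis
- tab_grip (a point): point in the tab's finger tongue, a bar 12 mm wide (along the canister's y) and 10 mm thick, 112 mm from the hinge; the tongue runs 15 mm further out and 39 mm inwards. It can be pinched from above across its width and turns freely between the finger pads
- cap: loose blue screw cap, 73 mm across, 42 mm high, about 80 g; origin on its axis at the foot of the hollow skirt (z = 52 mm of the canister when on). Yaw relative to the canister 0 to 10 deg at the start, locked at the clockwise stop; turned anticlockwise it does not rise, comes free to lift straight up between 118 and 140 deg (aim for 130) and meets a stop at about 143 deg. Light friction
- cap_grip (a point): on the cap's axis in its grip bar, 34 mm above the foot of the skirt. The bar is 46 mm long (along the cap's x, a white line marks the +x end), 14 mm wide and 20 mm high and stands on the cap's top, which is 23 mm above the foot; pinch it across its width with the tips just above the cap's top
- ejector (a joint): ejector, m: 0 = piston right down (its top is at z = 14 mm of the canister), 0.055 = right up (piston top 1 mm under the rim). The stack of discs lies on the piston and rises with it. Friction of about 7 N keeps it where it is left
- ejector_grip (a point): in the ejector's handle, an upright blue square post 14 x 14 mm, 84 mm from the barrel axis on the canister's +y side; the point is 12 mm below the top of the post and rises with the ejector (54 mm above the bench when down, 109 mm when right up, so the raised post stands well above the rim)
- disc_1: loose white filter disc with a green band, 40 mm across, 16 mm thick, about 50 g, both faces alike; origin at its centre (8 mm above its underside). At the start disc_1, disc_2 and, if present, disc_3 lie stacked in the barrel, disc_1 lowest; disc_4, if present, lies on the bench between canister and tray. Grip it by its side once 10 mm of it or more stands out of the mouth
- disc_2: loose white filter disc with a green band, 40 mm across, 16 mm thick, about 50 g, both faces alike; origin at its centre (8 mm above its underside). At the start disc_1, disc_2 and, if present, disc_3 lie stacked in the barrel, disc_1 lowest; disc_4, if present, lies on the bench between canister and tray. Grip it by its side once 10 mm of it or more stands out of the mouth
- disc_3: loose white filter disc with a green band, 40 mm across, 16 mm thick, about 50 g, both faces alike; origin at its centre (8 mm above its underside). At the start disc_1, disc_2 and, if present, disc_3 lie stacked in the barrel, disc_1 lowest; disc_4, if present, lies on the bench between canister and tray. Grip it by its side once 10 mm of it or more stands out of the mouth
- disc_4: loose white filter disc with a green band, 40 mm across, 16 mm thick, about 50 g, both faces alike; origin at its centre (8 mm above its underside). At the start disc_1, disc_2 and, if present, disc_3 lie stacked in the barrel, disc_1 lowest; disc_4, if present, lies on the bench between canister and tray. Grip it by its side once 10 mm of it or more stands out of the mouth
- tray: loose dark steel drying tray, 132 (x) x 216 (y) x 9 mm, 0.8 kg, origin at the centre of its underside; floor 3 mm thick, walls and dividers 4 mm thick and 6 mm high above the floor. Four small cells (60 x 60 mm), two by two, at its -y (right) end and one large bay (124 x 80 mm) at its +y (left) end
- cell_1 (a point): centre of the floor of a small disc cell of the tray, 60 mm square inside; axes as the tray's
- cell_2 (a point): centre of the floor of a small disc cell of the tray, 60 mm square inside; axes as the tray's
- cell_3 (a point): centre of the floor of a small disc cell of the tray, 60 mm square inside; axes as the tray's
- cell_4 (a point): centre of the floor of a small disc cell of the tray, 60 mm square inside; axes as the tray's
- cap_bay (a point): centre of the floor of the tray's large bay, 124 mm (x) by 80 mm (y) inside; axes as the tray's
- timer: bystander: flat white lab timer 66 x 70 x 18 mm, loose, origin at the centre of its underside
- dye_bottle: bystander: bottle of violet dye with a red cap, 56 mm across, 120 mm high, loose, origin at the centre of its underside
- beaker: bystander: glass beaker 74 mm across, 95 mm high, loose, origin at the centre of its underside
Mind the look-alikes: they are no part of the job. Leave any purple or turquoise look-alike of the disc_4 alone.

How it is judged:
On the way, in this order (a step that is already met when the one before it is completed fails the run):
1. the flip-top tab is swung right back (past 1.7 rad), the cap still on (value of joint tab above 1.7 rad and z of cap in the frame of canister below 0.06 m), for 0.2 s.
2. the cap is unscrewed and lifted clear of the canister, the ejector still down (z of cap in the frame of canister above 0.08 m and value of joint ejector below 0.006 m), for 0.1 s.
3. the cap stands in the tray's large bay (x of cap in the frame of cap_bay between -0.034 and 0.034 m and y of cap in the frame of cap_bay between -0.012 and 0.012 m and z of cap in the frame of cap_bay between -0.004 and 0.005 m), for 0.2 s.
4. the ejector is pushed up by at least 12 mm (value of joint ejector above 0.012 m), for 0.2 s.
At the end, for the whole second after the job is handed in: each present disc flat (0.2 rad) at rest on the floor of a small cell, within 16 mm of its centre in tray x and y, one per cell; cap upright (0.25 rad) at rest on the floor of the large bay (within 34 mm in x, 12 mm in y of its centre); ejector within 5 mm of down; tab open past 1.5 rad (all of step 3 and ((x of disc_1 in the frame of cell_1 between -0.016 and 0.016 m and y of disc_1 in the frame of cell_1 between -0.016 and 0.016 m and z of disc_1 in the frame of cell_1 between -0.004 and 0.012 m) or (x of disc_1 in the frame of cell_2 between -0.016 and 0.016 m and y of disc_1 in the frame of cell_2 between -0.016 and 0.016 m and z of disc_1 in the frame of cell_2 between -0.004 and 0.012 m) or (x of disc_1 in the frame of cell_3 between -0.016 and 0.016 m and y of disc_1 in the frame of cell_3 between -0.016 and 0.016 m and z of disc_1 in the frame of cell_3 between -0.004 and 0.012 m) or (x of disc_1 in the frame of cell_4 between -0.016 and 0.016 m and y of disc_1 in the frame of cell_4 between -0.016 and 0.016 m and z of disc_1 in the frame of cell_4 between -0.004 and 0.012 m)) and (angle between disc_1's own z axis and vertical below 0.2 rad or angle between disc_1's own z axis and vertical above 2.94 rad) and linear speed of each of disc_1, disc_2, disc_3, disc_4, cap below 0.03 m/s and ((x of disc_2 in the frame of cell_1 between -0.016 and 0.016 m and y of disc_2 in the frame of cell_1 between -0.016 and 0.016 m and z of disc_2 in the frame of cell_1 between -0.004 and 0.012 m) or (x of disc_2 in the frame of cell_2 between -0.016 and 0.016 m and y of disc_2 in the frame of cell_2 between -0.016 and 0.016 m and z of disc_2 in the frame of cell_2 between -0.004 and 0.012 m) or (x of disc_2 in the frame of cell_3 between -0.016 and 0.016 m and y of disc_2 in the frame of cell_3 between -0.016 and 0.016 m and z of disc_2 in the frame of cell_3 between -0.004 and 0.012 m) or (x of disc_2 in the frame of cell_4 between -0.016 and 0.016 m and y of disc_2 in the frame of cell_4 between -0.016 and 0.016 m and z of disc_2 in the frame of cell_4 between -0.004 and 0.012 m)) and (angle between disc_2's own z axis and vertical below 0.2 rad or angle between disc_2's own z axis and vertical above 2.94 rad) and ((x of disc_3 in the frame of cell_1 between -0.016 and 0.016 m and y of disc_3 in the frame of cell_1 between -0.016 and 0.016 m and z of disc_3 in the frame of cell_1 between -0.004 and 0.012 m) or (x of disc_3 in the frame of cell_2 between -0.016 and 0.016 m and y of disc_3 in the frame of cell_2 between -0.016 and 0.016 m and z of disc_3 in the frame of cell_2 between -0.004 and 0.012 m) or (x of disc_3 in the frame of cell_3 between -0.016 and 0.016 m and y of disc_3 in the frame of cell_3 between -0.016 and 0.016 m and z of disc_3 in the frame of cell_3 between -0.004 and 0.012 m) or (x of disc_3 in the frame of cell_4 between -0.016 and 0.016 m and y of disc_3 in the frame of cell_4 between -0.016 and 0.016 m and z of disc_3 in the frame of cell_4 between -0.004 and 0.012 m)) and (angle between disc_3's own z axis and vertical below 0.2 rad or angle between disc_3's own z axis and vertical above 2.94 rad) and ((x of disc_4 in the frame of cell_1 between -0.016 and 0.016 m and y of disc_4 in the frame of cell_1 between -0.016 and 0.016 m and z of disc_4 in the frame of cell_1 between -0.004 and 0.012 m) or (x of disc_4 in the frame of cell_2 between -0.016 and 0.016 m and y of disc_4 in the frame of cell_2 between -0.016 and 0.016 m and z of disc_4 in the frame of cell_2 between -0.004 and 0.012 m) or (x of disc_4 in the frame of cell_3 between -0.016 and 0.016 m and y of disc_4 in the frame of cell_3 between -0.016 and 0.016 m and z of disc_4 in the frame of cell_3 between -0.004 and 0.012 m) or (x of disc_4 in the frame of cell_4 between -0.016 and 0.016 m and y of disc_4 in the frame of cell_4 between -0.016 and 0.016 m and z of disc_4 in the frame of cell_4 between -0.004 and 0.012 m)) and (angle between disc_4's own z axis and vertical below 0.2 rad or angle between disc_4's own z axis and vertical above 2.94 rad) and angle between cap's own z axis and vertical below 0.25 rad and value of joint ejector below 0.005 m and value of joint tab above 1.5 rad); the robot touches nothing.
It fails at once if the timer is shifted by more than 30 mm or tipped over (distance of timer from where it was at the start of the episode above 0.03 m or angle between timer's own z axis and vertical above 0.4 rad).
It fails at once if the dye bottle is shifted by more than 30 mm or tipped over (distance of dye_bottle from where it was at the start of the episode above 0.03 m or angle between dye_bottle's own z axis and vertical above 0.4 rad).
It fails at once if the beaker is shifted by more than 30 mm or tipped over (distance of beaker from where it was at the start of the episode above 0.03 m or angle between beaker's own z axis and vertical above 0.4 rad).
Of disc_3, disc_4 only 1 to 2 are there at a start; the rules pass over those that are not, and their reading is None.
At some moment in a run one of tray may be knocked a few centimetres aside while the robot is not near it.
Once in a run the grip may slacken for a moment while it holds something.
It also fails if it takes over 210 s, if anything falls off the work surface, if the arm or the gripper's body presses on something with over 40 N, if the wrist force passes 120 N, or if a joint passes its speed limit or range.

## Working session

There is one attempt and no reset: what is moved stays moved. The work goes in short steps, each a Python script; the robot and the scene stay as the last script left them, time stands still between calls to the robot, and variables do not carry over. Pictures are saved under pics/ and viewed, at most 14 in all, crops included, and the job is handed in when it is done.

```bash
mkdir -p pics; cat > h.py <<'E'
import numpy as np, cv2
from station import arm
def snap(cam,name=None):
    f=arm.grab_frame(cam)
    if name: cv2.imwrite(f'pics/{name}.png',cv2.cvtColor(f['pixels'],cv2.COLOR_RGB2BGR))
    return f
def pix(f,X):
    c=f['R']@np.array(X)+f['t']; return (f['fx']*c[0]/c[2]+f['cx'],f['fy']*c[1]/c[2]+f['cy'])
def cloud(f):
    z=f['range_z']; v,u=np.mgrid[:400,:640]
    c=np.stack([(u-f['cx'])/f['fx']*z,(v-f['cy'])/f['fy']*z,z],-1)
    P=(c-f['t'])@f['R']; P[z<=0]=np.nan; return P
def find(q,f,n=4):
    for d in arm.find_in(q,f)[:n]: print(q,np.round(d['centre'],4),round(d['conf'],2),np.round(pix(f,d['centre'])))
E
python3 - <<'E'
from h import *
for c in ('scene','top'):
    f=snap(c,c+'0'); print(c,f['t'],f['R'].round(2).tolist())
    for q in ('canister','tab','tab_hinge','tab_grip','cap','cap_grip','ejector_grip','disc_1','tray','cap_bay','cell_1','timer','dye_bottle','beaker'): find(q,f)
E
```

```text
scene [-0.47439811  0.20774444  1.28483768] [[0.89, -0.46, 0.02], [-0.21, -0.44, -0.87], [0.41, 0.77, -0.49]]
canister [0.4832 0.1867 0.0283] 0.74 [285. 208.]
tab [0.4806 0.188  0.1034] 0.68 [284. 188.]
tab_hinge [0.4849 0.1879 0.0295] 0.67 [286. 208.]
tab_grip [0.4856 0.188  0.1026] 0.77 [285. 188.]
cap [0.4815 0.1768 0.0736] 0.55 [286. 198.]
cap_grip [0.4841 0.1825 0.0731] 0.57 [286. 197.]
ejector_grip [0.4767 0.2735 0.029 ] 0.63 [273. 197.]
disc_1 [0.38   0.0998 0.017 ] 0.54 [266. 231.]
disc_1 [0.5494 0.0391 0.0142] 0.48 [324. 229.]
disc_1 [ 0.3905 -0.1405  0.0131] 0.43 [302. 274.]
tray [ 0.5354 -0.1972  0.0048] 0.86 [360. 274.]
cap_bay [ 0.531  -0.1951  0.0019] 0.7 [358. 275.]
cap_bay [0.4858 0.4061 0.0634] 0.55 [261. 173.]
cap_bay [ 0.4709 -0.0129  0.0149] 0.25 [309. 243.]
cell_1 [ 0.5282 -0.1979 -0.0021] 0.86 [357. 277.]
timer [ 0.5321 -0.1946  0.0037] 0.23 [358. 274.]
dye_bottle [ 0.6774 -0.0446  0.0616] 0.7 [375. 219.]
beaker [0.4854 0.4054 0.0635] 0.8 [261. 173.]
beaker [ 0.5279 -0.1981  0.0032] 0.59 [357. 275.]
beaker [0.4839 0.1849 0.0317] 0.5 [286. 208.]
top [0.02234611 0
[... 559 characters left out ...]
67 [294. 234.]
disc_1 [0.551  0.0542 0.0141] 0.61 [303. 208.]
disc_1 [ 0.4689 -0.0032  0.0157] 0.55 [321. 233.]
disc_1 [ 0.5374 -0.1822  0.0012] 0.51 [374. 211.]
tray [ 0.5312 -0.1867  0.0029] 0.81 [375. 213.]
tray [0.4832 0.2756 0.0137] 0.67 [237. 230.]
tray [0.4841 0.1847 0.0763] 0.24 [261. 229.]
cap_bay [ 0.5335 -0.1839  0.0026] 0.94 [374. 212.]
cell_1 [ 0.532  -0.1877  0.0058] 0.74 [376. 212.]
cell_1 [0.4976 0.1994 0.1059] 0.23 [255. 224.]
timer [ 0.4338 -0.415   0.0138] 0.68 [446. 240.]
timer [ 0.5343 -0.186   0.0027] 0.65 [375. 212.]
dye_bottle [ 0.6742 -0.0331  0.0889] 0.78 [329. 167.]
dye_bottle [ 0.5322 -0.1871  0.0043] 0.46 [375. 212.]
beaker [0.4911 0.4407 0.0376] 0.63 [185. 229.]
```

View pics/scene0.png

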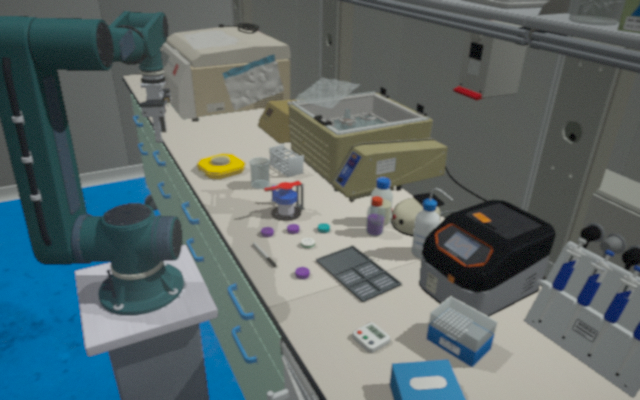

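View pics/top0.png

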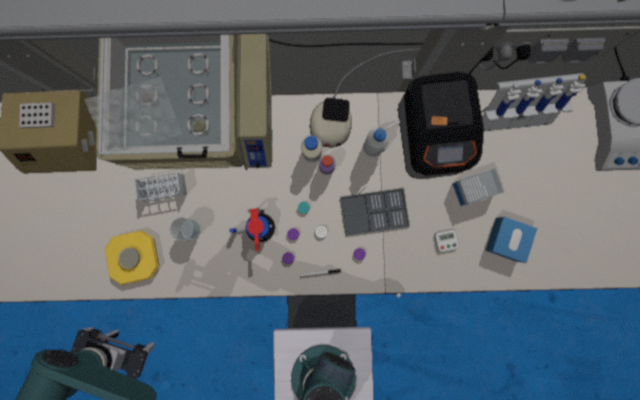

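Two views: the canister is at top (258,228) with its red tab and the blue ejector handle at (234,231). The tray is at (375,212), its large bay to the left. Disc candidates in top: white (321,232), purple (293,234), (288,258) and (359,255), turquoise (303,208). Only the white one fits disc_4. Next I confirm it in a crop and measure poses.

```bash
cat >> h.py <<'E'
def hsv(f): return cv2.cvtColor(f['pixels'],cv2.COLOR_RGB2HSV).astype(int)
def crop(f,name,u0,u1,v0,v1,k):
    im=cv2.cvtColor(f['pixels'],cv2.COLOR_RGB2BGR)[v0:v1,u0:u1]
    cv2.imwrite(f'pics/{name}.png',cv2.resize(im,None,fx=k,fy=k,interpolation=cv2.INTER_CUBIC))
def box(P,x0,x1,y0,y1,z0,z1):
    return (P[...,0]>x0)&(P[...,0]<x1)&(P[...,1]>y0)&(P[...,1]<y1)&(P[...,2]>z0)&(P[...,2]<z1)
def plane(f,u,v,z):
    "pixel -> world at height z"
    d=f['R'].T@np.array([(u-f['cx'])/f['fx'],(v-f['cy'])/f['fy'],1.]); o=-f['R'].T@f['t']
    return o+d*(z-o[2])/d[2]
def tray(f):
    "centre and yaw of the tray, from its dark pixels in the top view"
    P=cloud(f); m=(f['pixels'].max(-1)<110)&box(P,.38,.72,-.4,.0,-.02,.03)
    m=cv2.morphologyEx(m.astype(np.uint8),cv2.MORPH_CLOSE,np.ones((7,7)))
    c=max(cv2.findContours(m,0,2)[0],key=cv2.contourArea)[:,0]
    w=np.array([plane(f,u,v,.009)[:2] for u,v in c],np.float32)
    (cx,cy),s,a=cv2.minAreaRect(w*1000)
    if s[0]>s[1]: a-=90
    a=(a+90)%180-90
    return np.array([cx,cy])/1000,np.deg2rad(a),s
E
python3 - <<'E'
from h import *
f=snap('top'); P=cloud(f); H=hsv(f); crop(f,'crop1',220,420,180,280,4)
print('fx',f['fx'], 'tray',tray(f))
near=box(P,.36,.62,.08,.33,.005,.2)
red=near&((H[...,0]<8)|(H[...,0]>172))&(H[...,1]>140)
q=P[red]; print('red',len(q)); 
q=q[q[:,2]>.095]; c,s,v=np.linalg.svd(q[:,:2]-q[:,:2].mean(0),full_matrices=False); print(q.mean(0),np.degrees(np.arctan2(v[0,1],v[0,0])),q.min(0),q.max(0))
blue=near&(abs(H[...,0]-112)<14)&(H[...,1]>120); q=P[blue]
e=q[q[:,1]>.25]; print('ej',len(e),e.mean(0).round(4),e[e[:,2]>.05].mean(0).round(4),e.min(0),e.max(0))
e=q[(q[:,1]<.25)]; print('cap',len(e),e.mean(0),e.min(0),e.max(0),np.histogram(e[:,2],8))
s=snap('scene'); P2=cloud(s);crop(s,'crop2',240,345,155,250,6)
H2=hsv(s);near=box(P2,.36,.62,.08,.33,.005,.2)
red=near&((H2[...,0]<8)|(H2[...,0]>172))&(H2[...,1]>140); q=P2[red];print('red scene',len(q),q.mean(0),q.min(0),q.max(0))
w=(H[...,1]<50)&(H[...,2]>130)&box(P,.43,.51,-.04,.04,.008,.03); print('disc4',P[w].mean(0),w.sum(),(P[w].min(0)+P[w].max(0))/2)
E
```

```text
fx 390.43055372730515 tray (array([ 0.59364709, -0.17590579]), np.float64(-1.4561177889698047), (254.39883422851562, 216.50656127929688))
red 318
[0.49198684 0.19947774 0.10629797] -174.50794440517677 [0.41882971 0.17807516 0.09788177] [0.54571731 0.22168509 0.11601521]
ej 17 [0.4829 0.2805 0.058 ] [0.4833 0.2813 0.0617] [0.4797316  0.27599964 0.03473918] [0.48635652 0.28689831 0.06672373]
cap 157 [0.49007179 0.18279046 0.06095115] [0.45627601 0.1637566  0.00534991] [0.53245798 0.23948479 0.08021721] (array([ 30,   0,   0,   0,   0,   6,  15, 106]), array([0.00534991, 0.01470832, 0.02406673, 0.03342515, 0.04278356,
       0.05214197, 0.06150039, 0.0708588 , 0.08021721]))
red scene 119 [0.48618959 0.19149263 0.10918022] [0.41799222 0.1727676  0.10323858] [0.53900697 0.21664687 0.11615399]
disc4 [ 0.47444363 -0.00374513  0.01575844] 116 [ 0.47423321 -0.00388538  0.0160507 ]
```

View pics/crop1.png

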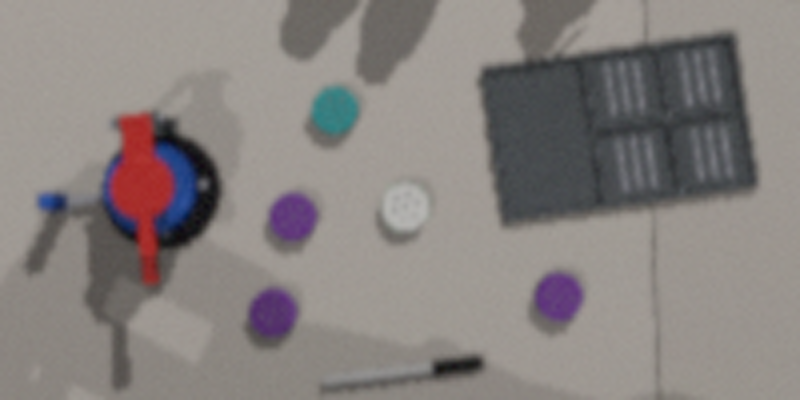

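View pics/crop2.png

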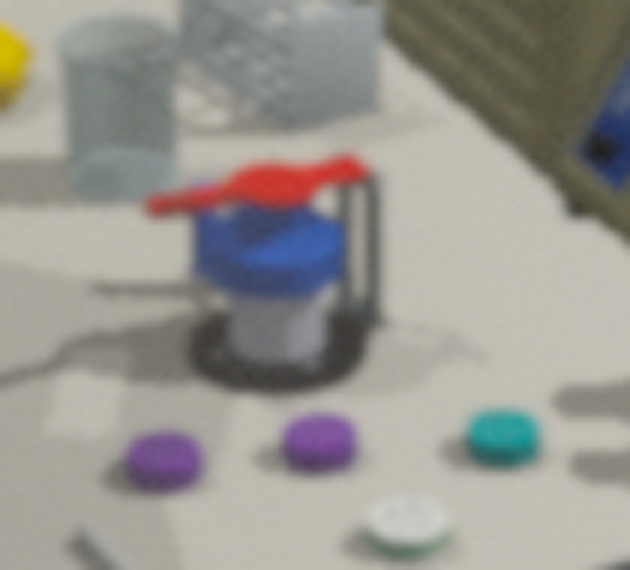

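The crop confirms that the white disc with a green band at top (321,232) is disc_4; the purple and turquoise ones are look-alikes. Next I refine the canister and tray poses by model fits.

```bash
cat >> h.py <<'E'
def pixs(f,X):
    c=np.asarray(X)@f['R'].T+f['t']; return np.stack([f['fx']*c[:,0]/c[:,2]+f['cx'],f['fy']*c[:,1]/c[:,2]+f['cy']],-1)
def raster(f,X,S=4):
    m=np.zeros((400*S,640*S),np.uint8); h=cv2.convexHull(((pixs(f,X)+.5)*S-.5).round().astype(np.int32))
    cv2.fillConvexPoly(m,h,1); return m
def cyl(x,y,r,z0,z1):
    a=np.linspace(0,2*np.pi,60); return np.concatenate([np.c_[x+r*np.cos(a),y+r*np.sin(a),0*a+z] for z in (z0,z1)])
def tray(f,g=(.533,-.186,.12)):
    "x,y,yaw of the tray by silhouette fit"
    from scipy.optimize import minimize
    P=cloud(f); d=((f['pixels'].max(-1)<92)).astype(np.uint8); D=cv2.resize(d,None,fx=4,fy=4,interpolation=0)
    w=np.zeros((400,640),np.uint8); u,v=map(int,pix(f,[g[0],g[1],.005])); w[max(v-55,0):v+55,u-60:u+60]=1; W=cv2.resize(w,None,fx=4,fy=4,interpolation=0)
    def cost(p):
        c,s=np.cos(p[2]),np.sin(p[2])
        X=[[p[0]+c*a-s*b,p[1]+s*a+c*b,z] for a in(-.066,.066) for b in(-.108,.108) for z in(0,.009)]
        m=raster(f,X); return ((m!=D)&(W>0)).sum()
    best=min((minimize(cost,[g[0]+dx,g[1]+dy,g[2]],method='Nelder-Mead',options=dict(initial_simplex=np.array([[0,0,0],[.012,0,0],[0,.012,0],[0,0,.12]])+[g[0]+dx,g[1]+dy,g[2]],xatol=1e-4)) for dx,dy in((0,0),(-.01,.008))),key=lambda r:r.fun)
    return best.x,best.fun
E
python3 - <<'E'
from h import *
from scipy.optimize import minimize
f=snap('top'); s=snap('scene')
print('tray',tray(f)); 
def masks(f):
    H=hsv(f); P=cloud(f); n=np.zeros((400,640),bool); u,v=map(int,pix(f,[.487,.19,.07])); n[v-30:v+30,u-40:u+40]=1
    red=n&((H[...,0]<8)|(H[...,0]>172))&(H[...,1]>120); bl=n&(abs(H[...,0]-112)<14)&(H[...,1]>110); return n,red,bl
for name,f in(('top',f),('scene',s)):
    n,red,bl=masks(f); k,l,st,ce=cv2.connectedComponentsWithStats(bl.astype(np.uint8))
    big=1+np.argmax(st[1:,4]); cap=l==big
    print(name,[(st[i].tolist(),ce[i].round(1).tolist()) for i in range(1,k)])
    up=lambda m:cv2.resize(m.astype(np.uint8),None,fx=4,fy=4,interpolation=0)
    C,A=up(cap),up(cap|red)
    def cost(p):
        m=raster(f,cyl(p[0],p[1],.0365,.052,.075)); return ((m==1)&(A==0)).sum()+((m==0)&(C==1)).sum()
    r=minimize(cost,[.485,.185],method='Nelder-Mead',options=dict(initial_simplex=[[.485,.185],[.495,.185],[.485,.195]],xatol=1e-4))
    print('cap axis',r.x,r.fun/16)
    for i in range(1,k):
        if i!=big: print('ej',plane(f,*ce[i],.06 if name=='top' else .055))
    v,u=np.nonzero(red); w=np.array([plane(f,a,b,.104)[:2] for a,b in zip(u,v)])
    o=w.mean(0); d=np.linalg.svd(w-o,full_matrices=False)[2][0]; d*=np.sign(d[0]); t=(w-o)@d; q=(w-o)@[-d[1],d[0]]
    print('red',o,np.degrees(np.arctan2(d[1],d[0])),t.min(),t.max())
    for a in np.arange(-.08,.06,.012):
        k_=(t>a)&(t<a+.012)
        if k_.sum(): print(round(a,3),(o+d*(a+.006)+np.array([-d[1],d[0]])*np.mean([q[k_].min(),q[k_].max()])).round(4),(np.ptp(q[k_])).round(3))
E
```

```text
tray (array([ 0.5349605 , -0.18263544,  0.10836191]), np.float64(18919.0))
top [([259, 215, 11, 23, 142], [264.4, 226.3]), ([230, 229, 6, 4, 19], [232.5, 230.1]), ([246, 228, 7, 10, 19], [249.2, 233.9])]
cap axis [0.49365486 0.19269701] 89.25
ej [0.48272623 0.27951815 0.06      ]
ej [0.4693988  0.22608439 0.06      ]
red [0.49110124 0.19961674] 4.851301612354083 -0.0730671193426322 0.055476104119876954
-0.08 [0.4174 0.1927] 0.009
-0.068 [0.4293 0.1944] 0.011
-0.056 [0.4414 0.1943] 0.013
-0.044 [0.4533 0.196 ] 0.016
-0.032 [0.4652 0.1972] 0.013
-0.02 [0.477  0.1997] 0.037
-0.008 [0.4891 0.1999] 0.044
0.004 [0.5011 0.2003] 0.043
0.016 [0.513  0.2017] 0.028
0.028 [0.5251 0.2013] 0.022
0.04 [0.537 0.203] 0.024
0.052 [0.5489 0.2047] 0.022
scene [([274, 190, 23, 14, 197], [286.4, 196.2])]
cap axis [0.49559013 0.21397579] 119.5
red [0.48913621 0.20106246] -1.4808266957177059 -0.06624474965092257 0.051531005324977314
-0.068 [0.4272 0.2049] 0.009
-0.056 [0.4391 0.2022] 0.014
-0.044 [0.4512 0.2027] 0.019
-0.032 [0.4632 0.2045] 0.012
-0.02 [0.4752 0.2018] 0.033
-0.008 [0.4871 0.2011] 0.042
0.004 [0.4991 0.2003] 0.046
0.016 [0.5111 0.1999] 0.025
0.028 [0.5231 0.1998] 0.025
0.04 [0.5352 0.2024] 0.025
```

```bash
cat >> h.py <<'E'
def T(p,X):
    c,s=np.cos(p[2]),np.sin(p[2]); X=np.atleast_2d(X); return np.c_[p[0]+c*X[:,0]-s*X[:,1],p[1]+s*X[:,0]+c*X[:,1],X[:,2]]
def overlay(f,name,shapes,u0,u1,v0,v1,k):
    im=cv2.resize(cv2.cvtColor(f['pixels'],cv2.COLOR_RGB2BGR)[v0:v1,u0:u1],None,fx=k,fy=k,interpolation=cv2.INTER_CUBIC)
    for X,c in shapes:
        cv2.polylines(im,[(((pixs(f,X)+.5-[u0,v0])*k)).round().astype(np.int32)],True,c,1)
    return im
def sq(a,b,z,x=0,y=0): return np.array([[x-a,y-b,z],[x+a,y-b,z],[x+a,y+b,z],[x-a,y+b,z]])
def circ(r,z,x=0,y=0):
    a=np.linspace(0,2*np.pi,40); return np.c_[x+r*np.cos(a),y+r*np.sin(a),0*a+z]
E
python3 - <<'E'
from h import *
f=snap('top'); s=snap('scene'); p=(.491,.197,np.radians(5)); t=(.535,-.1826,.12)
Y,G,C=(0,255,255),(0,255,0),(255,255,0)
can=[(T(p,circ(.05,0)),Y),(T(p,circ(.0365,.052)),G),(T(p,circ(.0365,.075)),G),(T(p,sq(.007,.007,.066,0,.084)),C),(T(p,sq(.027,.006,.105,-.048,0)),C),(T(p,sq(.001,.02,.097,.052,0)),Y)]
a=overlay(f,'',can,225,280,198,248,8)
b=overlay(s,'',can,260,315,175,225,7)
c=overlay(f,'',[(T(t,sq(.066,.108,.009)),Y)],330,420,180,245,8)
h=np.zeros((400,790,3),np.uint8);h[:400,:440]=a;h[:350,440:]=b[:350,:350]
o=np.zeros((600,790,3),np.uint8);o[:400]=h; c=cv2.resize(c,(276,200));o[400:,:276]=c
cv2.imwrite('pics/ov1.png',o)
E
```

```text
(no output)
```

View pics/ov1.png

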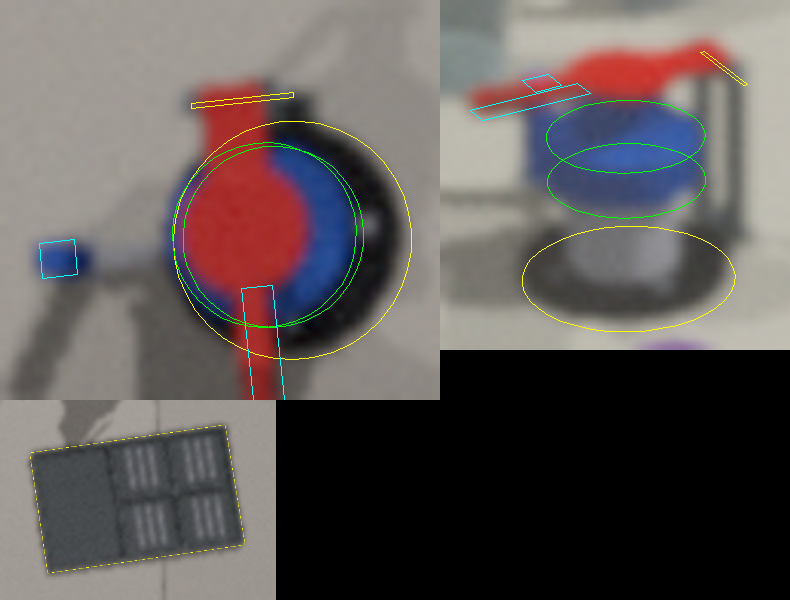

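The overlay shows that the tray fits well at (.535, -.183, yaw .12). The canister model sits about 1 px to the right, so its axis is ≈ (.492, .2005), yaw 5°. Next, open the tab.

```bash
cat >> h.py <<'E'
from scipy.spatial.transform import Rotation as Ro
def down(a):
    x=np.array([np.cos(a),np.sin(a),0]);z=np.array([0,0,-1.]); return Ro.from_matrix(np.c_[x,np.cross(z,x),z]).as_rotvec()
CAN=np.array([.492,.2005,np.radians(5)])
E
python3 - <<'E'
from h import *
f=snap('top');P=cloud(f);H=hsv(f)
red=box(P,.40,.60,.15,.25,.08,.14)&((H[...,0]<8)|(H[...,0]>172))&(H[...,1]>140); q=P[red]
for a in np.arange(.41,.56,.015):
    k=(q[:,0]>a)&(q[:,0]<a+.015); 
    if k.any(): print(round(a,3),np.median(q[k],0).round(4),k.sum())
print(Ro.from_rotvec(arm.get_tool_rot()).as_matrix().round(3).tolist())
c=CAN
g=T(c,[-.060,0,.105])[0]
for off in (0,np.pi,-np.pi):
    r=arm.solve_ik(g,down(c[2]+off)); print(off,None if r is None else np.round(r,2))
    for b in (10,140):
        r=arm.solve_ik([c[0],c[1],.08],down(c[2]+np.radians(b)+off)); print(b,None if r is None else np.round(r,2))
E
```

```text
0.41 [0.422  0.1931 0.112 ] 7
0.425 [0.4313 0.1933 0.111 ] 16
0.44 [0.4465 0.1964 0.11  ] 19
0.455 [0.4618 0.1964 0.1099] 18
0.47 [0.4776 0.1995 0.107 ] 54
0.485 [0.4925 0.2    0.1058] 73
0.5 [0.5079 0.1997 0.1052] 53
0.515 [0.5235 0.2022 0.1046] 33
0.53 [0.5391 0.2031 0.1037] 31
0.545 [0.5456 0.2029 0.1029] 5
[[-0.943, 0.331, 0.0], [0.331, 0.943, 0.0], [-0.0, 0.0, -1.0]]
0 [ 0.3  -0.04  1.7  -0.    1.48  1.79]
10 [ 0.28  0.11  1.6  -0.    1.43  1.59]
140 [ 0.28  0.11  1.6  -0.    1.43 -0.68]
3.141592653589793 [ 0.3  -0.04  1.7   0.    1.48 -1.35]
10 [ 0.28  0.11  1.6   0.    1.43 -1.55]
140 [ 0.28  0.11  1.6  -0.    1.43  2.46]
-3.141592653589793 [ 0.3  -0.04  1.7   0.    1.48 -1.35]
10 [ 0.28  0.11  1.6   0.    1.43 -1.55]
140 [ 0.28  0.11  1.6  -0.    1.43  2.46]
```

```bash
python3 - <<'E'
from h import *
c=CAN; a=c[2]+np.pi; G=np.array([0,0,.019])
arm.gripper_to(.45)
g=T(c,[-.060,0,.106])[0]; g[1]-=.0007
arm.move_pose(g-G+[0,0,.10],down(a)); print(arm.get_t(),arm.get_wrist_force())
print(arm.servo_line(g-G,vel=.1,guard=12))
arm.gripper_to(0,f_grip=15); print('op',arm.get_opening(),arm.get_grasp_force())
r=.1124
for tab in np.linspace(.1,2.25,16):
    th=tab+.08; X=T(c,[.052-r*np.cos(th),0,.097+r*np.sin(th)])[0]-[0,.0007,0]
    arm.servo_line(X-G,vel=.09)
print(arm.get_t(),arm.get_opening(),arm.get_wrist_force())
arm.gripper_to(.4); p=arm.get_tcp_pos()
arm.servo_line([p[0],p[1],p[2]+.08],vel=.15)
arm.move_pose([.40,.0,.30],down(a))
f=snap('top');s=snap('scene')
x=overlay(f,'',[(T(c,circ(.0365,.075)),(0,255,0)),(T(c,circ(.0365,.052)),(0,255,0))],225,280,188,248,7)
y=overlay(s,'',[(T(c,circ(.0365,.075)),(0,255,0))],255,315,150,225,6)
o=np.zeros((450,760,3),np.uint8);o[:420,:385]=x;o[:450,390:750]=y;cv2.imwrite('pics/tab.png',o)
for q in('tab_grip','cap_grip'): find(q,f);find(q,s)
E
```

```text
4.2917 [-0.09586512  0.57457437  0.58897279]
False
op 0.12500031778108753 15.005362182855606
11.1667 0.12474448286906015 [ 4.66564169 -0.38684876  5.02205117]
tab_grip [0.5721 0.2077 0.1393] 0.76 [250. 199.]
tab_grip [0.4833 0.2783 0.0143] 0.54 [236. 230.]
tab_grip [0.5767 0.2035 0.1404] 0.73 [309. 170.]
cap_grip [0.4883 0.1963 0.0745] 0.56 [258. 228.]
cap_grip [0.4844 0.1837 0.0736] 0.68 [286. 196.]
cap_grip [ 0.468  -0.0137  0.0168] 0.5 [308. 243.]
cap_grip [0.4766 0.2758 0.042 ] 0.41 [273. 194.]
cap_grip [0.5215 0.1924 0.0304] 0.27 [295. 205.]
```

View pics/tab.png

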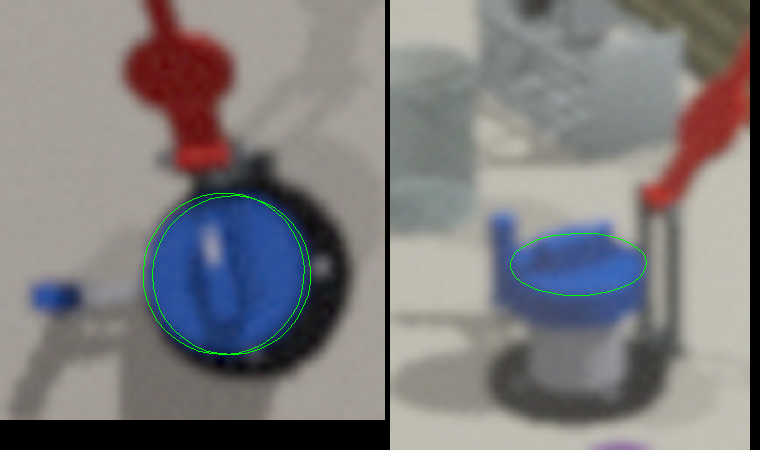

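The picture shows the tab swung right back, and the cap circle matches the model at top crop (230,275). The white line on the cap points up and slightly left, so the cap is at about 3° to 5° from the canister. Next, a better bar yaw and tray fit, then unscrew.

```bash
python3 - - <<'E'
import re
s=open('h.py').read()
s=s.replace("d=((f['pixels'].max(-1)<92)).astype(np.uint8);","d=tmask(f,g);")
s+='''
def tmask(f,g,th=85):
    d=(f['pixels'].max(-1)<th).astype(np.uint8); u,v=map(int,pix(f,[g[0],g[1],.005])); w=np.zeros_like(d); w[max(v-55,0):v+55,u-60:u+60]=1
    d=cv2.morphologyEx(d*w,cv2.MORPH_CLOSE,np.ones((5,5))); d=cv2.morphologyEx(d,cv2.MORPH_OPEN,np.ones((9,9)))
    c=max(cv2.findContours(d,0,2)[0],key=cv2.contourArea); o=np.zeros_like(d); cv2.drawContours(o,[c],0,1,-1); return o
'''
open('h.py','w').write(s)
E
python3 - <<'E'
from h import *
f=snap('top')
x,c=tray(f); print('tray',x,c/16, tmask(f,(.535,-.183)).sum())
u,v=map(int,pix(f,[*CAN[:2],.095])); px=f['pixels'].astype(int)
w=np.zeros((400,640),bool); w[v-16:v+16,u-16:u+16]=1
m=w&(px[...,0]>110)&(px[...,1]>110)&(px[...,2]>120)
vv,uu=np.nonzero(m); 
for a,b in zip(uu,vv):
    X=plane(f,a,b,.095); 
    if np.hypot(*(X[:2]-CAN[:2]))<.03: print(a,b,(X[:2]-CAN[:2]).round(4),px[b,a])
E
```

```text
tray [ 0.53541615 -0.18310469  0.08014551] 128.5 2466
254 222 [0.0136 0.004 ] [112 124 159]
255 222 [0.0135 0.0009] [127 135 164]
254 223 [0.0104 0.0041] [112 122 158]
255 223 [0.0104 0.0009] [140 145 167]
255 224 [0.0073 0.001 ] [133 140 167]
```

```bash
cat >> h.py <<'E'
def tray(f,g=(.535,-.183,.12)):
    "x,y,yaw of the tray: minimal rectangle round its dark pixels, projected on z = 5 mm"
    c=max(cv2.findContours(tmask(f,g),0,1)[0],key=cv2.contourArea)[:,0]
    w=np.array([plane(f,u,v,.005)[:2] for u,v in c],np.float32)
    (x,y),s,a=cv2.minAreaRect(w*1000)
    if s[0]>s[1]: a-=90
    return np.array([x/1e3,y/1e3,np.radians((a+90)%180-90)]),s
E
python3 - <<'E'
from h import *
f=snap('top'); print(tray(f))
c=CAN; a=np.radians(10)
z=.0785
arm.gripper_to(.6)
arm.move_pose([c[0],c[1],.20],down(a))
print(arm.servo_line([c[0],c[1],z],vel=.1,guard=12))
arm.gripper_to(0,f_grip=30); print('op',arm.get_opening(),arm.get_grasp_force(),arm.get_wrist_force().round(1),arm.get_ft_torque().round(2))
for b in range(15,137,10):
    arm.servo_line([c[0],c[1],z],orientation=down(c[2]+np.radians(min(b,131)-0)),vel=.05)
    print(b,arm.get_wrist_force().round(1),arm.get_ft_torque().round(2),round(arm.get_t(),1))
arm.servo_line([c[0],c[1],z],orientation=down(c[2]+np.radians(131)),vel=.05)
print('op',arm.get_opening(),arm.get_tcp_pos(),arm.get_wrist_force(),arm.get_t())
E
```

```text
(array([ 0.53449048, -0.18356902,  0.10952727]), (132.31393432617188, 213.7591552734375))
False
op 0.1455043213436472 29.999982118606567 [ 0.6 -0.6  0.7] [-0.03  0.15  0.03]
15 [-0.6  0.1 -0.4] [-0.03  0.12 -0.  ] 19.9
25 [ 0.8  0.1 -0.4] [0.02 0.13 0.04] 20.2
35 [0.7 0.2 0. ] [-0.07  0.1   0.01] 20.6
45 [-0.   0.7  0.4] [-0.1   0.08  0.02] 20.9
55 [ 0.7 -0.3  0.6] [-0.06  0.13  0.08] 21.2
65 [-0.5 -0.7 -0.3] [-0.02  0.22  0.01] 21.5
75 [-2.8 -0.2  2.1] [-0.06  0.58 -0.01] 21.9
85 [-6.  -0.9  4.5] [-0.11  1.12 -0.01] 22.2
95 [-7.  -0.5  5.1] [-0.12  1.29  0.  ] 22.5
105 [-7.3  0.6  5.8] [-0.12  1.48 -0.11] 22.8
115 [-8.1  0.1  6.4] [-0.19  1.66 -0.04] 23.1
125 [-9.4 -0.8  7.9] [-0.24  1.81 -0.07] 23.5
135 [-9.  -1.3  7.4] [-0.3   1.89 -0.02] 23.7
op 0.1464765205257573 [0.48938834 0.20014569 0.07860139] [-10.29387851  -1.54810759   7.47190766] 23.9833
```

```bash
python3 - <<'E'
from h import *
c=CAN; p=arm.get_tcp_pos()
for dz in (.01,.02,.03,.05,.08,.13):
    st=arm.servo_line([p[0],p[1],.0786+dz],vel=.05,guard=20); print(dz,st,arm.get_tcp_pos().round(4),arm.get_wrist_force().round(1),arm.get_opening().__round__(3))
    if st: break
s=snap('scene'); crop(s,'lift',240,345,135,235,6)
E
```

```text
0.01 False [0.4897 0.2004 0.089 ] [-2.1 -0.4  0.4] 0.146
0.02 False [0.4904 0.2002 0.0994] [-0.1 -0.2 -0.7] 0.144
0.03 False [0.4898 0.2002 0.1093] [ 0.3  0.4 -0.4] 0.146
0.05 False [0.4896 0.2002 0.129 ] [ 0.3  0.5 -1.1] 0.142
0.08 False [0.4893 0.2001 0.1585] [-0.1  0.  -2.1] 0.146
0.13 False [0.4892 0.2001 0.2081] [-0.2 -0.2 -0.1] 0.149
```

View pics/lift.png

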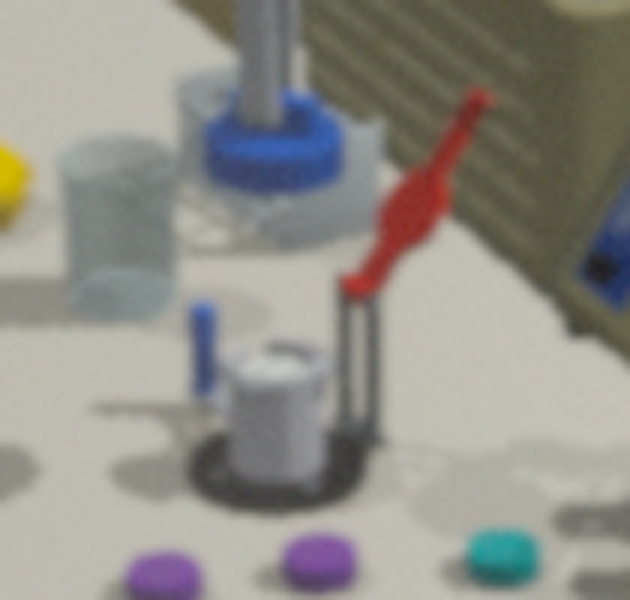

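The picture shows the cap held clear in the gripper at (270,150), the open barrel with a white disc in its mouth, and the ejector down. Next, place the cap.

```bash
python3 - <<'E'
from h import *
p=arm.get_tcp_pos(); arm.servo_line([p[0]-.03,p[1]-.06,.20],vel=.2)
t,s=tray(snap('top')); print(t,s)
t[2]=np.clip(t[2],-1,1)
b=T(t,[0,.064,0])[0]; a=t[2]
arm.move_pose([b[0],b[1],.12],down(a)); print('op',arm.get_opening(),arm.get_grasp_force())
f=snap('top'); t2,_=tray(f); print('tray again',t2,arm.get_wrist_force())
h=arm.servo_line([b[0],b[1],.045],vel=.12)
st=arm.servo_line([b[0],b[1],.0265],vel=.03,guard=6); print(st,arm.get_tcp_pos(),arm.get_wrist_force())
E
```

```text
[ 0.51568683 -0.13424489  0.1236725 ] (131.71434020996094, 168.0120086669922)
op 0.1441639404963928 29.999924898147583
tray again [ 0.50711536 -0.12547188  0.17157815] [ 0.78044847  0.58472607 -1.1312788 ]
True [ 0.50848914 -0.07107758  0.03520322] [-0.01630999  0.21696341  3.95662641]
```

```bash
python3 - <<'E'
from h import *
p=arm.get_tcp_pos(); arm.servo_line([p[0],p[1],.2],vel=.15); arm.servo_line([.40,.12,.22],vel=.2)
f=snap('top'); crop(f,'tr2',220,420,170,290,4); print(tray(f),arm.get_opening(),arm.get_t())
E
```

```text
(array([ 0.51585474, -0.13390469,  0.10107511]), (131.40553283691406, 168.14834594726562)) 0.14732630480967837 33.5
```

View pics/tr2.png

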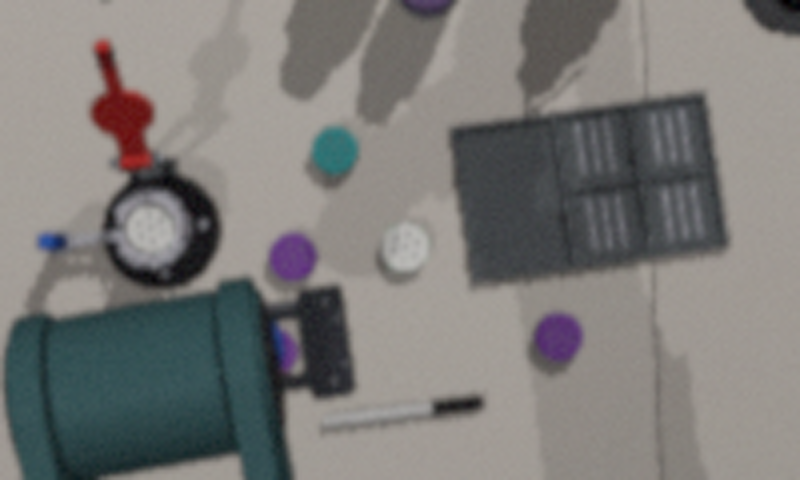

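The picture shows that the tray was knocked to a new place (crop corners (450,130), (703,95), (728,245), (472,285)) and lies free and level. My mask lost the right-hand cells. I'll compute the pose from the corners and fix the fit.

```bash
cat >> h.py <<'E'
def from_corners(f,C,z=.008):
    w=np.array([plane(f,u,v,z)[:2] for u,v in C]); e=(w[0]-w[1])+(w[3]-w[2]) # +y direction
    return np.array([*w.mean(0),np.arctan2(-e[0],e[1])]),np.linalg.norm(e)/2
def tmask(f,g,th=95):
    d=(f['pixels'].max(-1)<th).astype(np.uint8); u,v=map(int,pix(f,[g[0],g[1],.005])); w=np.zeros_like(d); w[max(v-45,0):v+45,u-55:u+55]=1
    d=cv2.morphologyEx(d*w,cv2.MORPH_CLOSE,np.ones((11,11))); d=cv2.morphologyEx(d,cv2.MORPH_OPEN,np.ones((13,13)))
    c=max(cv2.findContours(d,0,2)[0],key=cv2.contourArea); o=np.zeros_like(d); cv2.drawContours(o,[c],0,1,-1); return o
E
python3 - <<'E'
from h import *
f=snap('top')
C=np.array([(450,130),(703,95),(728,245),(472,285)])/4+[220,170]-.5
g,L=from_corners(f,C); print('corners',g,L)
for th in (85,92,100): 
    m=tmask(f,g,th); c=max(cv2.findContours(m,0,1)[0],key=cv2.contourArea)[:,0]; w=np.array([plane(f,u,v,.005)[:2] for u,v in c],np.float32); print(th,m.sum(),cv2.minAreaRect(w*1000))
E
```

```text
corners [ 0.51867817 -0.15704459  0.12301465] 0.21468987283059798
85 2440 ((518.6455688476562, -157.05551147460938), (131.39251708984375, 214.4508056640625), 6.367956161499023)
92 2520 ((521.52734375, -157.11029052734375), (139.95811462402344, 214.885009765625), 6.9901862144470215)
100 2548 ((521.1734619140625, -157.1790771484375), (141.3391876220703, 216.01161193847656), 6.790422439575195)
```

```bash
echo "TRAY=np.array([.5187,-.157,.12])" >> h.py
python3 - <<'E'
from h import *
b=T(TRAY,[0,.064,0])[0]; a=TRAY[2]
arm.move_pose([b[0],b[1],.12],down(a)); print('op',arm.get_opening())
arm.servo_line([b[0],b[1],.045],vel=.12)
st=arm.servo_line([b[0],b[1],.0265],vel=.03,guard=5); print(st,arm.get_tcp_pos(),arm.get_wrist_force())
E
```

```text
op 0.14834306701762923
True [ 0.51096399 -0.09335566  0.02927838] [ 0.97930434 -0.79752362  3.9026091 ]
```

```bash
cat >> h.py <<'E'
CELL=[(.032,-.074),(-.032,-.074),(.032,-.010),(-.032,-.010)]
def place(i,dz=.0085):
    "lower a gripped disc (tips dz above its underside) into cell i and let go"
    q=T(TRAY,[*CELL[i],0])[0]; R=down(TRAY[2]+np.pi/4)
    arm.move_pose([q[0],q[1],.10],R); print('op',arm.get_opening())
    arm.servo_line([q[0],q[1],dz+.013],vel=.12)
    print(i,arm.servo_line([q[0],q[1],dz+.0025],vel=.03,guard=5),arm.get_tcp_pos().round(4))
    o=arm.get_opening(); arm.gripper_to(o+.12); arm.servo_line([q[0],q[1],.12],vel=.2)
E
python3 - <<'E'
from h import *
arm.gripper_to(.35); p=arm.get_tcp_pos(); arm.servo_line([p[0],p[1],.15],vel=.15)
arm.gripper_to(.7)
d=(.4743,-.0038); R=down(np.radians(90))
arm.move_pose([*d,.08],R)
arm.servo_line([*d,.0085],vel=.08,guard=8); arm.gripper_to(0,f_grip=20); print('grip',arm.get_opening(),arm.get_tcp_pos())
arm.servo_line([*d,.10],vel=.15)
place(0)
arm.move_pose([.40,.12,.25],down(np.radians(90)))
f=snap('top');s=snap('scene');o=np.zeros((480,800,3),np.uint8)
sh=[(T(TRAY,sq(.066,.108,.009)),(0,255,255)),(T(TRAY,circ(.0365,.026,0,.064)),(0,255,0)),(T(CAN,circ(.0215,.07)),(0,255,0)),(T(CAN,circ(.05,0)),(0,255,0))]
o[:,:]=overlay(f,'',sh,220,420,170,290,4);cv2.imwrite('pics/d4.png',o); print(arm.get_t())
E
```

```text
grip 0.411511924755443 [ 0.47431171 -0.00380077  0.00872388]
op 0.42069160649056603
0 True [ 0.5598 -0.227   0.0112]
46.4083
```

View pics/d4.png

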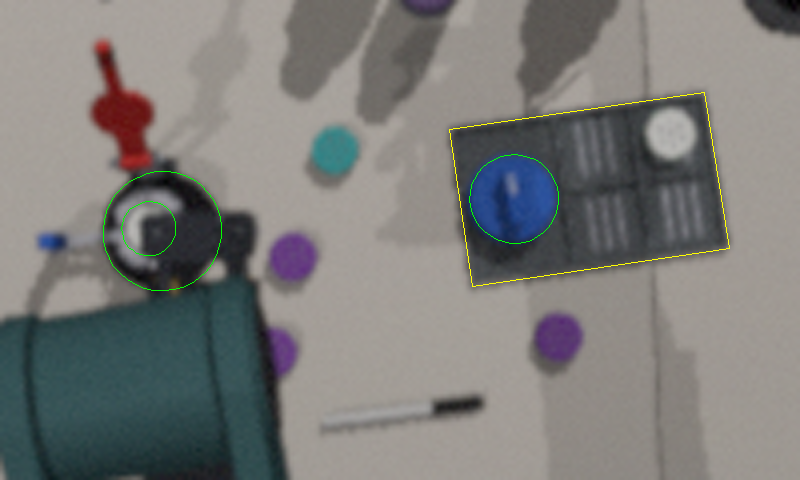

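The picture shows the cap centred in the bay, disc_4 in the top right cell, and the canister fit good. Next, the ejector; first I count the discs by the depth in the mouth.

```bash
cat >> h.py <<'E'
EJ=(.484,.283)
def mouth(f,r=.014):
    P=cloud(f); m=np.hypot(P[...,0]-CAN[0],P[...,1]-CAN[1])<r; m&=P[...,2]>0; return np.median(P[m][:,2]).round(4),m.sum()
def eject(z0,z1):
    "take the handle at lift z0 to lift z1"
    R=down(CAN[2]+np.pi/2)
    arm.gripper_to(.45); arm.move_pose([*EJ,.19],R)
    print('down',arm.servo_line([*EJ,.035+z0],vel=.12,guard=10))
    arm.gripper_to(0,f_grip=45); print('grip',arm.get_opening(),arm.get_tcp_pos().round(4))
    arm.servo_line([*EJ,.035+z1],vel=.06); print(arm.get_tcp_pos().round(4),arm.get_wrist_force().round(1))
    arm.gripper_to(.45); arm.servo_line([*EJ,.19],vel=.2)
E
python3 - <<'E'
from h import *
arm.move_pose([.40,.0,.30],down(np.radians(90)))
f=snap('top');s=snap('scene');print(mouth(f),mouth(s))
eject(0,.021)
arm.move_pose([.40,.0,.30],down(np.radians(90)))
f=snap('top');s=snap('scene');print(mouth(f),mouth(s),arm.get_t())
P=cloud(f);m=box(P,.46,.51,.26,.31,.05,.13);print(m.sum(),P[m].mean(0),P[m].max(0))
E
```

```text
(np.float64(0.0626), np.int64(60)) (np.float64(0.0652), np.int64(25))
down False
grip 0.14709893309913308 [0.4813 0.2829 0.0352]
[0.4813 0.2828 0.0555] [-6.8  0.8 -5.6]
(np.float64(0.0824), np.int64(61)) (np.float64(0.0856), np.int64(31)) 53.9167
27 [0.48457002 0.28061165 0.07963385] [0.49215453 0.28847947 0.08991736]
```

Three discs are in the barrel and the top one stands 12 mm out. The compliance shows that the axis is at x≈.4895. Next, take out the discs.

```bash
cat >> h.py <<'E'
CAN[0]=.4895; EJ=(.4815,.2828)
def pick(ztop):
    R=down(CAN[2]); c=CAN[:2]
    arm.gripper_to(.62); arm.move_pose([*c,.19],R)
    print('touch',arm.servo_line([*c,ztop-.0075],vel=.08,guard=8)); arm.gripper_to(0,f_grip=20)
    print('pick',arm.get_opening(),arm.get_tcp_pos().round(4),arm.get_wrist_force().round(1))
    arm.servo_line([*c,ztop+.03],vel=.06); arm.servo_line([*c,.20],vel=.2); print('op',arm.get_opening())
    arm.move_pose([.42,.05,.20],R)
def look(name=None):
    arm.move_pose([.40,.0,.30],down(np.radians(90)))
    f=snap('top'); t=[]
    for x,y in CELL:
        q=T(TRAY,[x,y,0])[0]; P=cloud(f); m=box(P,q[0]-.012,q[0]+.012,q[1]-.012,q[1]+.012,-.02,.1); t.append(float(np.median(P[m][:,2]).round(4)))
    print('mouth',mouth(f),'cells z',t,'t',arm.get_t()); 
    if name: cv2.imwrite(f'pics/{name}.png',overlay(f,'',[(T(TRAY,sq(.066,.108,.009)),(0,255,255))],220,420,170,290,4))
E
python3 - <<'E'
from h import *
pick(.083); place(1); eject(.021,.037); look('p1')
E
```

```text
touch False
pick 0.41501652115665705 [0.4897 0.2004 0.0758] [-0.1 -0.2  1.3]
op 0.42060325579203584
op 0.41581237539059296
1 True [ 0.4965 -0.2348  0.0118]
down False
grip 0.14358385579435093 [0.4813 0.2828 0.0562]
[0.4813 0.2828 0.0718] [ 1.3  0.6 -4.9]
mouth (np.float64(0.0819), np.int64(64)) cells z [0.0188, 0.019, 0.0026, 0.0025] t 70.8
```

View pics/p1.png

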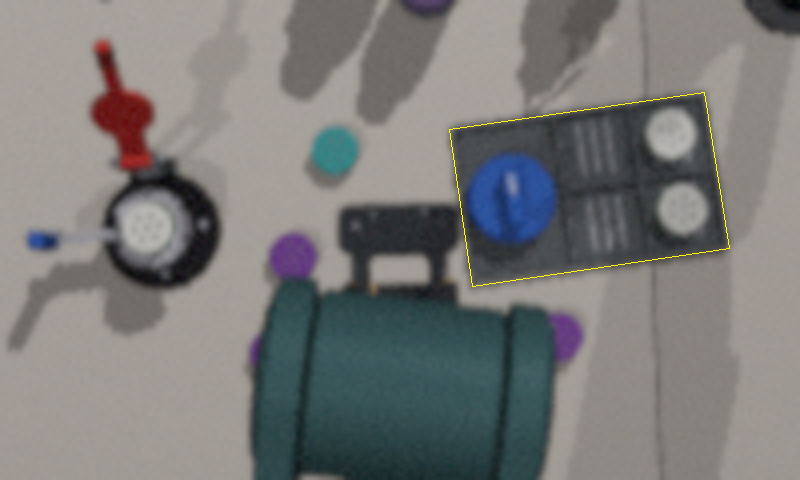

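The picture shows two discs centred in the right-hand cells at (671,135) and (682,208), and the next one standing in the mouth at (147,228). I carry on with the last two, then push the ejector down.

```bash
python3 - <<'E'
from h import *
pick(.083); place(2); eject(.037,.0535); look()
pick(.083); place(3); look()
E
```

```text
touch False
pick 0.42031835194733186 [0.4897 0.2004 0.0758] [ 0.8 -1.6  1.4]
op 0.41673338127864495
op 0.4144547655812057
2 True [ 0.5526 -0.1636  0.0124]
down False
grip 0.1449088028596679 [0.4813 0.2829 0.0723]
[0.4813 0.2828 0.0885] [-0.   1.2 -4.1]
mouth (np.float64(0.0824), np.int64(67)) cells z [0.019, 0.019, 0.0189, 0.0025] t 87.1167
touch False
pick 0.4123321821014244 [0.4897 0.2004 0.0758] [-0.6 -0.4  1. ]
op 0.41993719735963886
op 0.41559836731343447
3 True [ 0.489  -0.1712  0.0122]
mouth (np.float64(0.0655), np.int64(62)) cells z [0.0182, 0.019, 0.0191, 0.0191] t 97.8417
```

```bash
python3 - <<'E'
from h import *
eject(.0535,-.002); look('end')
f=snap('top');P=cloud(f);m=box(P,.46,.51,.26,.31,.04,.13);print(m.sum(),P[m].mean(0),P[m].max(0)); find('tab_grip',f)
E
```

```text
down False
grip 0.14527499116342607 [0.4813 0.2829 0.0888]
[0.4814 0.283  0.0367] [-6.7 -2.5 16.2]
mouth (np.float64(0.0141), np.int64(54)) cells z [0.0182, 0.019, 0.019, 0.0188] t 104.8667
25 [0.48473541 0.2812795  0.06124826] [0.48955407 0.29020638 0.06876963]
tab_grip [0.5074 0.2014 0.0144] 0.56 [259. 222.]
tab_grip [0.5774 0.2064 0.1382] 0.55 [251. 198.]
```

View pics/end.png

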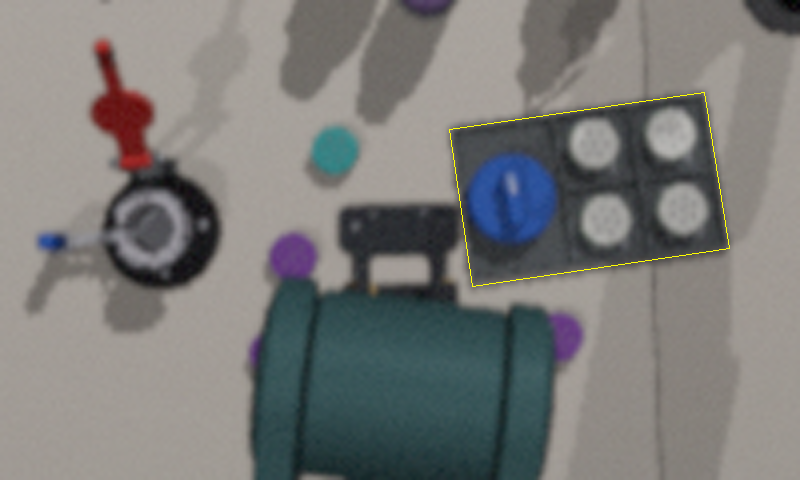

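The picture shows all four discs centred in their cells, the cap in the bay and the tab open. The empty mouth reads 14 mm, so the piston is down.

```bash
python3 -c "
from h import *
print(arm.job_done())"
```

```text
the job is handed in; nothing more can be done
None
```

I handed the job in after about 105 s of the 210 s allowed, without a verdict shown: the last picture and depth readings have the cap in the large bay, four discs flat in the four small cells, the ejector down and the tab open.

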